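Lift a split retaining ring out of a bearing housing with a hook pick

ROBOT

A 6-joint arm with a two-finger parallel gripper is mounted at the origin on the work surface. World frame = base frame: x ahead of the robot, y to its left, z up, the work surface at z = 0. Lengths are in m, angles in rad, forces in N, time in s.
With the tool pointing down it reaches from about 0.325 to 0.9 m from the base axis. Payload 6.1 kg.
Tool frame: the origin (TCP) lies midway between the tips of the shut fingers; the grasp point (between the pads) lies 19 mm behind it; z points along the fingers, y is the line along which they close (so a half turn about z gives the same grasp; the last joint's range is limited). The gripper opens to 85 mm and grips with 20 to 120 N. Pads are 22 mm wide; open, the fingers measure 114 mm over their backs; the gripper's body (76 mm by 85 mm) begins 54 mm behind the grasp point. The pads swing forward as they close: fully open they stand 13 mm farther back than shut.
Start: joints at [-1.276, 0.22, 1.526, -0, 1.395, -0.126], TCP at [0.255, -0.57, 0.231] pointing down, gripper open.
Joint ranges: [-2.98, 2.98], [-0.91, 2.08], [0.09, 2.57], [-1.24, 4.39], [0.2, 2.65], [-2.68, 2.68]. Speed limits (rad/s): [2.57, 2.57, 3.01, 3.14, 3.14, 3.14].

INTERFACE

Orientations are given as [roll, pitch, yaw] about the fixed x, y, z axes, in that order (R = Rz(yaw) Ry(pitch) Rx(roll)).
In Python, from plant import movep, move_l, set_joints, gripper_to, hold, inverse_kinematics, observe, get_image, get_calibration, Unreachable, job_done gives the robot as it stands. Calls block until the motion is done:
- movep(position, orientation): joint-space move of the TCP to a pose.
- move_l(position, feed=0.15, rotation=None, max_force=None): straight line of the TCP; rotation=None keeps the orientation; feed is the mean speed in m/s. With max_force (N) it stops when the force on the tool has changed by that much, and returns True; else False.
- set_joints(angles): joint-space move.
- gripper_to(opening, f_grip=None): finger opening in m; f_grip is the grip in N (None keeps the last); returns when the fingers have stopped.
- hold(seconds).
- inverse_kinematics(position, orientation): joint angles nearest the present ones, or None.
- observe(): the state.
- get_image(name): name is "side" or "top"; returns (picture, depth): 400x640x3 uint8, red, green, blue; 400x640 float32, m along the optical axis (not along the pixel's ray), 0 where there is no reading.
- get_calibration(name): a dict with "intrinsics" (3x3 intrinsics, pixels), "dist_coeffs" ([k1, k2, p1, p2, k3] as OpenCV has them; the pictures are not rectified), "world_from_camera" (4x4, takes a point from camera to world coordinates). Camera axes: x right, y down, z forward; pixel columns grow to the right and rows downward; lengths in m; the calibration is good to about 2 mm. A picture is of the moment at which its call begins. get_calibration takes no time and is no camera call.
A pose or a line that the arm cannot do raises Unreachable and nothing moves.
- job_done(): hands the job in; it is judged then, once.
The state is a dict: "time_s": time; "q": joint angles; "joint_velocities": joint speeds; "joint_torque": joint torques, N m; "eef_pos": TCP position; "tcp_rot": TCP orientation; "ft_force": force on the tool from outside, world axes, zero at the start; "torque": the same for the moment, N m; "opening": finger opening in m; "grasp_force": force on a finger pad.
Only numpy, scipy, OpenCV 4.12 (cv2) and the standard library are available. Lean on these libraries where they do the work, as an engineer would, in place of code of your own. Each camera call takes 0.05 s, during which the arm holds its last target. There are 200 camera calls.

TASK

Take the hook pick from its rest block, slip its toe under the free end of the split ring in the bearing housing and gently lift that end up over the catch. Put the pick back standing in its rest block, then take the ring out of the housing and leave it lying flat in the shallow grey tray, without forcing the ring or the housing and without disturbing the bin, the carton or the bottle.

Things in the scene. Friction and masses are not known exactly. Their poses are not given: they have to be found in the camera images.
- housing: Aluminium bearing housing fixed to the bench: base 128 x 128 mm, 26 mm high, a round flange (radius 56 mm) on it. Origin under the bore's centre at bench level, z up. Angles: about z from housing +x (+y is 90 deg). The ring lies in the bore on a seat 30 mm high (-138 to 120 deg), its gap around 180 deg. Inside it, out to radius 28 mm, a black bearing face 27 mm above the bench.
- lip (a point): Fixed lip at -55 deg, inner top edge, 40 mm above the bench: 30 mm wide, straight, inner face 35 mm from the bore's axis, underside 36.5 mm high, so it overhangs the fitted ring by 3 mm. Once the free end lies on the catch, the ring is freed by lifting that end a little more and drawing it some 10 mm horizontally towards housing 125 deg, out from under the lip, then up.
- catch (a point): Fixed catch at 125 deg (10 mm wide), inner top edge, 40 mm above the bench. Its underside slants from radius 38.4 mm at height 35 mm in to radius 35.6 mm at 39 mm and holds the springy limb down; lifting the limb cams it inwards by 2 to 3 mm until it passes and springs back out on top of the catch.
- pocket (a point): Floor of the pocket under the ring's gap (180 deg, radius 34 mm), 26 mm above the bench, 4 mm below the ring. The pocket runs from 120 to 222 deg and from radius 28 to 41 mm, under both ring ends: room for the pick's 3 mm toe, with 1 mm to spare in height.
- rim (a point): Low front rim at 155 deg, inner top edge: 35 mm above the bench, level with the fitted ring's top, inner radius 41 mm here (136 to 240 deg), 39 mm elsewhere. A thin rib (2.6 mm) stands across the pocket at -153 deg, against the ring's other end, and stops the ring turning round in the bore when its free end is pushed along.
- ring: Oiled steel split ring, outer radius 38 mm, inner 30 mm, 5 mm thick, about 75 g. Origin: centre of its underside. Fitted, its axes are parallel to the housing's (to 0.03 rad). Its other, rigid end is at -150 deg. The limb from 60 deg to the free end is springy: it flexes inwards about a vertical axis at ring (17, 29) mm, its end moving 3 to 4 mm towards the gap while it passes the catch.
- limb (a point): Middle of the limb's underside at 140 deg, radius 34 mm, 30 mm up when fitted, about 39 mm once on the catch. The free end is farther on, anywhere from 147 to 170 deg (rings differ; not measured): feel for its end face with the shank, toe under it. Lifting takes 5 to 9 N, over 13 N bends it. A shank kept hard against it stops the limb flexing; a toe barely under it slips off.
- pick: Hook pick, 80 g: upright steel shank 5 mm (x) by 4 mm (y); at its foot a flat toe pointing along pick +x, 3 mm thick, 4 mm wide, reaching 4 mm beyond the shank's face; a collar 32 x 32 mm from 44 to 50 mm high; above it a wooden handle 18 x 18 mm up to 104 mm. Origin: at the sole on the shank's axis; z up along the handle.
- pick_toe (a point): Top of the toe's tip, 6.5 mm from the shank's axis along pick +x and 3 mm above the sole.
- rest: Dark wooden rest block fixed to the bench, 90 x 80 mm, 50 mm high, origin under its centre at bench level; through hole 28 mm (x) by 20 mm (y) centred 5 mm along its +x. The pick hangs in the hole, collar on the block's top: pick origin over the block's origin, 6 mm above the bench, pick x along rest x.
- tray: Shallow grey plastic tray fixed to the bench, 150 x 150 mm, 22 mm high, walls 4 mm, floor about 5 mm. Origin: under its centre at bench level.
- bin: Bystander: red open storage bin with bolts, 130 x 100 x 55 mm, origin under its centre. Leave alone.
- carton: Bystander: cardboard carton 110 x 80 x 60 mm, origin under its centre. Leave alone.
- bottle: Bystander: grey bottle, radius 28 mm, 150 mm high, origin under its centre. Leave alone.
Mind the look-alikes: they are no part of the job. There is more than one size of the pick; the one meant has the size given above.

How it is judged:
On the way:
1. the pick holds the free end of the ring up, clear of the catch (the limb's underside over 37 mm above the bench), the fingers not touching the ring (z of limb in the frame of housing above 0.037 m and contact force between pick and ring above 0.3 N and contact force between the fingers and ring below 0.1 N), for 0.1 s.
At the end, for the whole second after the job is handed in: The ring lies flat (within 0.15 rad) and at rest on the tray's floor, its origin within 40 mm of the tray's centre along each side, and the pick stands upright at rest in its rest block, fully down (collar on the block, within 3 mm; within 12 mm of the block's middle and 0.08 rad of upright) (x of ring in the frame of tray between -0.04 and 0.04 m and y of ring in the frame of tray between -0.04 and 0.04 m and z of ring in the frame of tray below 0.01 m and angle between ring's own z axis and vertical below 0.15 rad and linear speed of each of ring, pick below 0.02 m/s and horizontal distance between pick and rest below 0.012 m and angle between pick's own z axis and vertical below 0.08 rad and z of pick in the frame of rest below 0.009 m); the robot touches nothing.
It fails at once if the pick presses on the ring with more than 13 N (contact force between pick and ring above 13 N).
It fails at once if the pick presses on the housing with more than 20 N (contact force between pick and housing above 20 N).
It fails at once if the ring is forced against the housing with more than 80 N (contact force between ring and housing above 80 N).
It fails at once if the gripper presses on the housing with more than 20 N (contact force between the arm and housing above 20 N).
It fails at once if the bin, the carton or the bottle is moved over 15 mm, or the bottle tipped (distance of any of bin, carton, bottle from where it was at the start of the episode above 0.015 m or angle between bottle's own z axis and vertical above 0.3 rad).
It also fails if it takes over 72 s, if anything falls off the work surface, if the arm or the gripper's body presses on something with over 40 N, if the wrist force passes 120 N, or if a joint passes its speed limit or range.

## Working session

There is one attempt and no reset: what is moved stays moved. The work goes in short steps, each a Python script; the robot and the scene stay as the last script left them, time stands still between calls to the robot, and variables do not carry over. Pictures are saved under pics/ and viewed, at most 10 in all, crops included, and the job is handed in when it is done.

```bash
ls; mkdir -p pics; cat > h.py <<'E'
import numpy as np, cv2
from plant import *
def snap(n):
    im,d=get_image(n); c=get_calibration(n); np.savez(f'pics/{n}.npz',im=im,d=d,K=c['intrinsics'],D=np.array(c['dist_coeffs']),T=c['world_from_camera']); return im,d
def load(n):
    return np.load(f'pics/{n}.npz')
def pts(z):
    d=z['d'];h,w=d.shape
    uv=np.stack(np.meshgrid(np.arange(w),np.arange(h)),-1).reshape(-1,1,2).astype(np.float64)
    n=cv2.undistortPoints(uv,z['K'],z['D']).reshape(h,w,2)
    P=np.dstack([n*d[...,None],d]); P=P@z['T'][:3,:3].T+z['T'][:3,3]; P[d==0]=np.nan
    return P
E
python3 - <<'E'
from h import *
for n in('top','side'):
    im,d=snap(n); cv2.imwrite(f'pics/{n}0.png',im[...,::-1]); print(n,get_calibration(n))
print(observe())
E
```

```text
pics
top {'intrinsics': array([[397.22268794,   0.        , 316.5806807 ],
       [  0.        , 397.22268794, 197.47853458],
       [  0.        ,   0.        ,   1.        ]]), 'dist_coeffs': array([0.03133766, 0.        , 0.        , 0.        , 0.        ]), 'world_from_camera': array([[ 0.02231162, -0.98308545,  0.18178335,  0.3755308 ],
       [-0.99963822, -0.01920534,  0.01883043, -0.07401086],
       [-0.01502071, -0.18213772, -0.98315829,  0.98086592],
       [ 0.        ,  0.        ,  0.        ,  1.        ]])}
side {'intrinsics': array([[399.75747148,   0.        , 321.73868327],
       [  0.        , 399.75747148, 197.85535932],
       [  0.        ,   0.        ,   1.        ]]), 'dist_coeffs': array([0.03261376, 0.        , 0.        , 0.        , 0.        ]), 'world_from_camera': array([[-0.99602717, -0.05567873,  0.06949639,  0.48684732],
       [-0.08796507,  0.73662447, -0.67055688,  0.54169746],
       [-0.01385699, -0.67400613, -0.73859577,  0.71231211],
       [ 0.        ,  0.        ,  0.        ,  1.        ]])}
{'time_s': 0.1, 'q': array([-1.27611449e+00,  2.21200110e-01,  1.52751552e+00,  4.31206900e-05,
        1.39471866e+00, -1.26077736e-01]), 'joint_velocities': array([-2.66917335e-04, -1.14698974e-03, -2.99759549e-03,  9.42747948e-05,
        3.90956730e-04,  1.37738368e-03]), 'joint_torque': array([ 7.62247219e-04, -4.98241425e+01, -3.90547872e+01, -1.57275158e-04,
        5.63308640e-03,  4.74474552e-05]), 'eef_pos': array([ 0.25514167, -0.5699357 ,  0.23026595]), 'tcp_rot': array([-3.13977097e+00, -2.73677465e-04,  4.20751733e-01]), 'ft_force': array([0.55420044, 0.89598782, 0.95650375]), 'torque': array([ 0.01539202,  0.0165222 , -0.00380488]), 'grasp_force': 0.0, 'opening': 0.08542629473646789}
```

View pics/top0.png

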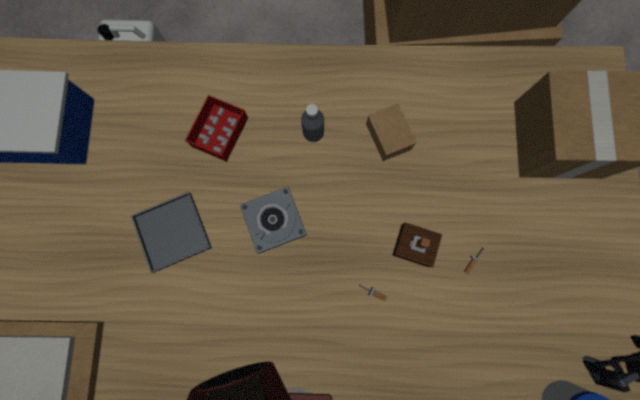

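View pics/side0.png

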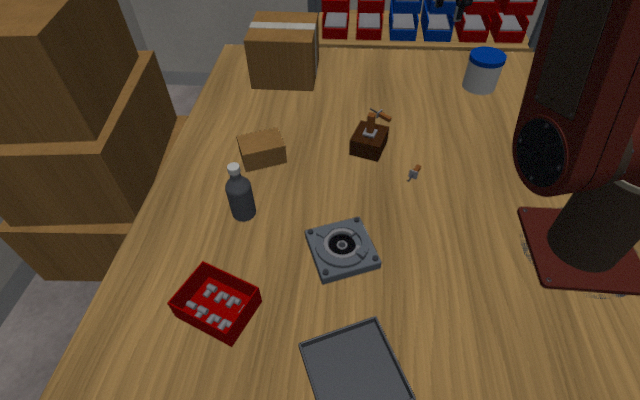

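The top view shows the housing at (273,219), the tray at (172,232) and the rest block at (417,244). There are three pick candidates: one standing in the rest block at (425,243), and two lying at (374,293) and (475,260). The standing one should be the right one. I'll confirm with one enlarged composite and measure its size.

```bash
python3 - <<'E'
from h import *
t=load('top')['im'];s=load('side')['im']
c=lambda im,u,v,r,ry,S:cv2.resize(im[v-ry:v+ry,u-r:u+r],S,interpolation=cv2.INTER_CUBIC)
a=c(t,273,220,40,30,(400,300));b=c(t,435,260,80,60,(400,300))
d=c(s,342,246,44,33,(400,300));e=c(s,385,145,48,36,(400,300))
cv2.imwrite('pics/comp.png',np.vstack([np.hstack([a,b]),np.hstack([d,e])])[...,::-1])
P=pts(load('top'))
# plane check & height maps
print('bench z',np.nanmedian(P[260:290,200:300,2]))
for nm,(u0,u1,v0,v1) in dict(housing=(230,316,180,260),tray=(125,215,188,275),rest=(388,446,218,272),p1=(355,390,280,304),p2=(462,488,244,276)).items():
    Q=P[v0:v1,u0:u1].reshape(-1,3)
    print(nm,'zmax',np.nanmax(Q[:,2]),'hist',np.histogram(Q[:,2],bins=[.008,.015,.02,.024,.028,.032,.038,.043,.048,.053,.06,.08,.1,.12])[0])
Q=P[218:272,388:446].reshape(-1,3); m=Q[:,2]>.06; print('pick high pts',Q[m][:,:].mean(0),Q[m].min(0),Q[m].max(0),m.sum())
E
```

```text
bench z -0.00044049255803257914
housing zmax 0.04386036361465262 hist [  15   15  273 1035  386  904  132    4    0    0    0    0    0]
tray zmax 0.026074675535322944 hist [200 203 303  29   0   0   0   0   0   0   0   0   0]
rest zmax 0.11263591966741937 hist [ 21  17  20  12  17  27  17 320 800 107  23  23  76]
p1 zmax 0.025035833650231543 hist [66 42 15  1  0  0  0  0  0  0  0  0  0]
p2 zmax 0.0243440783539155 hist [87 35 12  1  0  0  0  0  0  0  0  0  0]
pick high pts [ 0.44202174 -0.29168958  0.09790803] [ 0.43243897 -0.30476199  0.06011931] [ 0.45321408 -0.27987838  0.11263592] 122
```

View pics/comp.png

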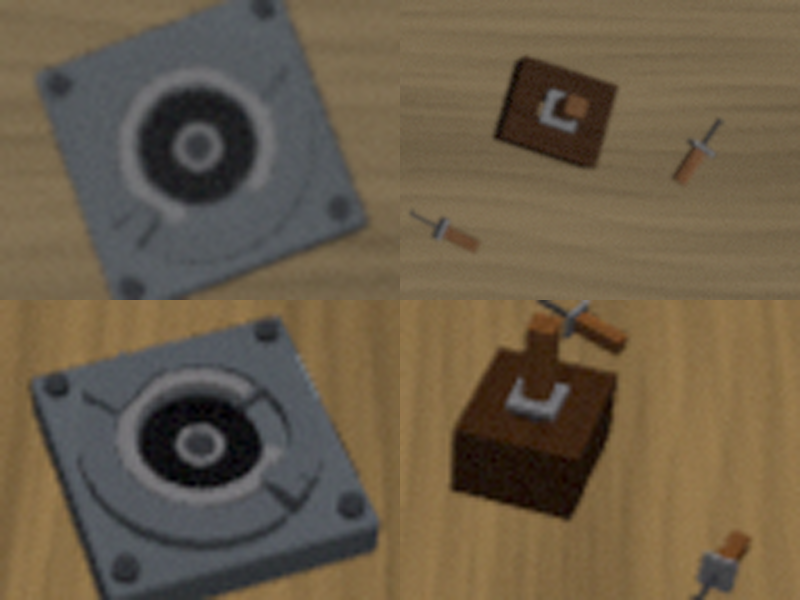

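The composite confirms it. The pick standing in the rest at top (425,243) has its top at 0.110 m, which is 6+104 mm and fits the description. The lying ones are small look-alikes. The ring's gap is at the lower right in the top view, so housing +x points roughly to the upper left. Next I'll fit poses by silhouette in both cameras.

```bash
cat > fit.py <<'E'
from h import *
from scipy.optimize import minimize
def proj(z,X):
    Ti=np.linalg.inv(z['T']); rv,_=cv2.Rodrigues(Ti[:3,:3])
    return cv2.projectPoints(np.asarray(X,float),rv,Ti[:3,3],z['K'],z['D'])[0].reshape(-1,2)
def w(X,p):
    c,s=np.cos(p[2]),np.sin(p[2]); X=np.asarray(X,float)
    return np.c_[p[0]+c*X[:,0]-s*X[:,1],p[1]+s*X[:,0]+c*X[:,1],X[:,2]]
def box(a,b,h): return np.array([[i*a/2,j*b/2,k] for i in(-1,1) for j in(-1,1) for k in(0,h)])
S=8
def fit(z,X,p0,win,mask):
    u0,u1,v0,v1=win
    M=cv2.resize(mask[v0:v1,u0:u1].astype(np.float32),None,fx=S,fy=S,interpolation=cv2.INTER_LINEAR)
    def c(p):
        q=(proj(z,w(X,p))-[u0,v0]+.5)*S-.5
        h=cv2.convexHull(q.astype(np.float32))
        R=np.zeros(M.shape,np.float32); cv2.fillConvexPoly(R,np.round(h*16).astype(np.int32),1,shift=4)
        return np.abs(R-M).sum()/S**2
    best=min((minimize(c,p0+np.array(d),method='Nelder-Mead',options=dict(initial_simplex=(p0+np.array(d))+np.array([[0,0,0],[.01,0,0],[0,.01,0],[0,0,.15]]),xatol=1e-5,fatol=.05)) for d in([0,0,0],[.005,.005,.1],[-.005,.003,-.1])),key=lambda r:r.fun)
    return best.x,best.fun,M.sum()/S**2
E
python3 - <<'E'
from fit import *
fl=[[.056*np.cos(a),.056*np.sin(a),.04] for a in np.linspace(0,6.28,60)]
obj=dict(housing=(np.vstack([box(.128,.128,.026),fl]),dict(top=(228,318,176,264),side=(295,390,210,290))),
 tray=(box(.15,.15,.022),dict(top=(123,220,184,280))),
 rest=(box(.09,.08,.05),dict(top=(386,450,216,274),side=(342,396,115,166))))
for n,(X,W) in obj.items():
    for cam,win in W.items():
        z=load(cam); im=z['im'].astype(float); P=pts(z)
        u0,u1,v0,v1=win; m=np.zeros(z['d'].shape,bool)
        R,B=im[...,0],im[...,2]; sat=(R-B)/(R+B+1)
        g=cv2.GaussianBlur(sat,(0,0),.7)
        k=(g<.12) if n!='rest' else ((cv2.GaussianBlur(im.sum(2),(0,0),.7)<(190 if cam=='top' else 260))|(P[...,2]>.03))
        m[v0:v1,u0:u1]=k[v0:v1,u0:u1]
        if n=='rest': 
            m&=~(P[...,2]>.06) if cam=='top' else True
        m=cv2.morphologyEx(m.astype(np.uint8),cv2.MORPH_CLOSE,np.ones((7,7)))
        nn,l,st,_=cv2.connectedComponentsWithStats(m); m=l==1+np.argmax(st[1:,4])
        Q=P[m&(P[...,2]>.01)]; p0=np.r_[np.nanmedian(Q[:,:2],0),.4]
        x,f,a=fit(z,X,p0,win,m)
        print(n,cam,np.round(x,4),'deg',np.round(np.degrees(x[2])%180,2),'cost',round(f,1),'area',a)
E
```

```text
housing top [0.4973 0.0505 0.3883] deg 22.25 cost 77.7 area 2810.0
housing side [0.4986 0.0466 0.3853] deg 22.08 cost 217.9 area 3395.0
tray top [0.4637 0.2993 0.4305] deg 24.66 cost 126.6 area 3979.0
rest top [ 0.4428 -0.2956  1.2698] deg 72.75 cost 168.1 area 1419.0
rest side [ 0.4443 -0.2988  1.2488] deg 71.55 cost 287.0 area 1503.0
```

```bash
cat > ov.py <<'E'
from fit import *
def ov(z,win,sets,S):
    u0,u1,v0,v1=win; f=S/(u1-u0)
    im=cv2.resize(np.ascontiguousarray(z['im'][v0:v1,u0:u1,::-1]),None,fx=f,fy=f,interpolation=cv2.INTER_CUBIC)
    im=np.clip(im.astype(float)*1.6,0,255).astype(np.uint8)
    for X,p,col,closed in sets:
        q=(proj(z,w(X,p))-[u0,v0]+.5)*f-.5
        cv2.polylines(im,[np.round(q*16).astype(np.int32)],closed,col,1,cv2.LINE_AA,4)
    return im
arc=lambda r,h,a,b:[[r*np.cos(np.radians(t)),r*np.sin(np.radians(t)),h] for t in np.linspace(a,b,60)]
sq=lambda a,b,h,ox=0:[[ox+a/2,b/2,h],[ox-a/2,b/2,h],[ox-a/2,-b/2,h],[ox+a/2,-b/2,h]]
def hs(p):
    G,R,B=(0,255,0),(0,0,255),(255,128,0)
    return [(sq(.128,.128,0),p,G,1),(sq(.128,.128,.026),p,G,1),(arc(.056,.04,0,360),p,B,0),(arc(.03,.035,-150,147),p,R,0),(arc(.038,.035,-150,147),p,R,0),
      ([[.035*np.cos(np.radians(125)),.035*np.sin(np.radians(125)),.04],[.05*np.cos(np.radians(125)),.05*np.sin(np.radians(125)),.04]],p,(0,255,255),0)]
def rs(p):
    G,R,B=(0,255,0),(0,0,255),(255,128,0)
    return [(sq(.09,.08,0),p,G,1),(sq(.09,.08,.05),p,G,1),(sq(.032,.032,.056),p,R,1),(sq(.018,.018,.11),p,B,1),(sq(.028,.02,.05,.005),p,(0,255,255),1)]
E
python3 - <<'E'
from ov import *
ph=[.4979,.0486,.387];pr=[.4435,-.2972,1.26]
t,s=load('top'),load('side')
a=ov(t,(228,316,187,253),hs(ph),400);b=ov(s,(298,386,213,279),hs(ph),400)
c=ov(t,(386,446,222,267),rs(pr),400);d=ov(s,(339,399,117,162),rs(pr),400)
cv2.imwrite('pics/ov1.png',np.vstack([np.hstack([a,b]),np.hstack([c,d])]))
E
```

```text
(no output)
```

View pics/ov1.png

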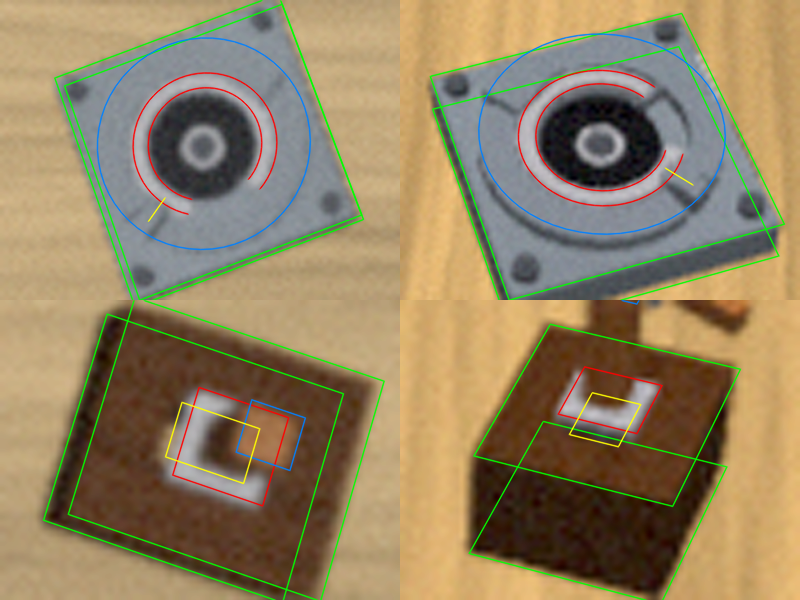

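The wireframes agree with both cameras to about 1–2 mm, with the housing at (0.498, 0.049), yaw 22.2°, and the rest at (0.4435, -0.297). The pick's toe direction (rest x at 72° or 252°) is still ambiguous, so I'll lift the pick and look at the toe.

```bash
python3 - <<'E'
from ov import *
pi=np.pi
for nm,p in dict(rest=(.4435,-.297,.2),hous=(.48,.05,.2),tray=(.4637,.2993,.2)).items():
    for yaw in (1.26,1.26-pi,1.52,1.52-pi,.5,-.5):
        q=inverse_kinematics(p,[pi,0,yaw]); print(nm,yaw,None if q is None else np.round(q,2))
E
```

```text
rest 1.26 [-0.74  0.03  1.8   0.    1.32 -0.43]
rest -1.881592653589793 None
rest 1.52 [-0.74  0.03  1.8   0.    1.32 -0.69]
rest -1.621592653589793 [-0.74  0.03  1.8  -0.    1.32  2.45]
rest 0.5 [-0.74  0.03  1.8  -0.    1.32  0.33]
rest -0.5 [-0.74  0.03  1.8  -0.    1.32  1.33]
hous 1.26 [-0.06 -0.1   1.92 -0.    1.32  0.25]
hous -1.881592653589793 None
hous 1.52 [-0.06 -0.1   1.92 -0.    1.32 -0.01]
hous -1.621592653589793 None
hous 0.5 [-0.06 -0.1   1.92 -0.    1.32  1.01]
hous -0.5 [-0.06 -0.1   1.92 -0.    1.32  2.01]
tray 1.26 [ 0.43  0.07  1.75 -0.    1.32  0.74]
tray -1.881592653589793 [ 0.43  0.07  1.75  0.    1.32 -2.4 ]
tray 1.52 [ 0.43  0.07  1.75 -0.    1.32  0.48]
tray -1.621592653589793 [ 0.43  0.07  1.75  0.    1.32 -2.66]
tray 0.5 [ 0.43  0.07  1.75 -0.    1.32  1.5 ]
tray -0.5 [ 0.43  0.07  1.75 -0.    1.32  2.5 ]
```

```bash
python3 - <<'E'
from ov import *
pr=[.4435,-.2965,1.26]
for cam in('top','side'):
    z=load(cam); g=z['im'].astype(np.float32).sum(2)
    for y0 in(-.007,0,.007,.013,-.013):
        xs=np.arange(-.034,.0341,.002); acc=[]
        X=np.c_[xs,np.full(len(xs),y0),np.full(len(xs),.05)]
        q=proj(z,w(X,pr)).astype(np.float32); print(cam,y0,cv2.remap(g,q[:,:1],q[:,1:],cv2.INTER_LINEAR).ravel().astype(int))
E
```

```text
top -0.007 [121 115 105 109 128 132 166 200 221 233 227 217 211 214 211 186 145  98
  92 124 187 261 311 337 299 224 139  98 110 121 123 122 119 114 116]
top 0 [115 121 117 128 128 118 140 169 189 197 194 196 205 201 189 169 127  94
  86 101 147 235 313 332 315 277 244 208 149 126 127 126 123 127 119]
top 0.007 [110 108  95 120 118 110 112 127 159 225 258 242 209 185 169 157 160 166
 167 174 196 257 313 335 323 294 257 218 159 120 112 121 115 118 121]
top 0.013 [110 109 103 100 106 111 121 125 172 236 296 322 324 319 315 310 314 322
 316 317 324 327 329 325 311 260 191 142 126 113  98 123 106 109 109]
top -0.013 [116 118 119 119 122 125 161 191 216 222 218 212 218 218 210 183 159 166
 229 277 311 328 334 325 289 221 153 124 112 106 101 117 109 113 116]
side -0.007 [117 112 108 107 108 114 113 115 117 116 112 110 110 112 126 151 226 295
 328 340 315 265 216 163 107  94  81  92 109 116 118 119 117 111 101]
side 0 [ 99 108 113 116 114 112 116 123 123 118 120 124 126 119 127 184 250 288
 324 316 291 255 211 167 132 108 105 108 109 109 113 117 118 119 120]
side 0.007 [ 93 100  96  95 163 250 306 319 323 316 310 308 308 312 317 323 330 338
 342 350 300 245 197 146 116 103  94  89  88  96 103 103 104 105 107]
side 0.013 [114 108 102 111 136 164 198 229 227 229 223 211 212 210 216 215 215 215
 217 213 195 194 183 171 151 126 111 104 104  97  94  99 110 119 112]
side -0.013 [105 101 105 109 110 106 104 105 108 112 127 150 168 184 204 256 304 333
 345 335 297 256 207 156 133 116 115 115 115 109 103 107 112 112 111]
```

Dark strips at rest x of about +18 mm in both cameras hint that +x is at 72°. I'll grasp on that basis, then verify after the lift.

```bash
python3 - <<'E'
from ov import *
pi=np.pi
gripper_to(.05,f_grip=30)
movep([.4435,-.2965,.16],[pi,0,1.255])
move_l([.4435,-.2965,.068],feed=.08,max_force=8)
gripper_to(.0,f_grip=40)
o=observe(); print('grip',o['time_s'],o['eef_pos'],o['opening'],o['grasp_force'],o['ft_force'],o['tcp_rot'])
move_l([.4435,-.2965,.165],feed=.1)
hold(.2)
o=observe(); print('up',o['time_s'],o['eef_pos'],o['opening'],o['ft_force'])
snap('top');snap('side')
t,s=load('top'),load('side')
X=np.array([[.4435,-.2965,.105]])
c=[]
for z in(t,s):
    u,v=proj(z,X)[0].astype(int); print(u,v)
    c.append(cv2.resize(z['im'][v-30:v+30,u-40:u+40,::-1],(400,300),interpolation=cv2.INTER_CUBIC))
cv2.imwrite('pics/lift.png',np.clip(np.hstack(c)*1.5,0,255).astype(np.uint8))
E
```

```text
grip 3.5083 [ 0.44382373 -0.29679208  0.06854662] 0.017480979549856043 39.245890974998474 [0.12076882 0.22286766 3.15784134] [3.14067716e+00 4.00870768e-04 1.25501500e+00]
up 4.825 [ 0.44316501 -0.29620629  0.16420962] 0.017472048478553895 [ 0.35592184  0.73831227 -1.22762033]
425 241
371 116
```

View pics/lift.png

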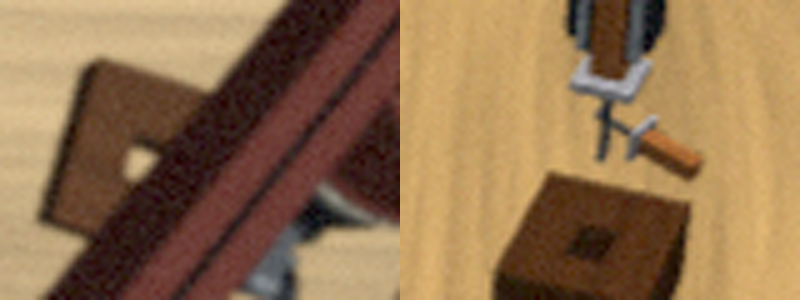

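In the lift view the hole in the block's top, at (592,242) in the right half, is shifted towards the side camera (+y). That confirms rest +x, and so the toe, is at 72°, which is also tool +x. Next I'll lower the pick into the pocket with force guarding and feel for the end.

```bash
cat > g.py <<'E'
from h import *
pi=np.pi; H=np.array([.4979,.0487]); HY=.387
def rot(v): c,s=np.cos(HY),np.sin(HY); return np.array([c*v[0]-s*v[1],s*v[0]+c*v[1]])
def W(x,y): return H+rot((x/1e3,y/1e3))      # housing mm -> world
def hx(p): c,s=np.cos(HY),np.sin(HY); d=(np.asarray(p)[:2]-H)*1e3; return np.array([c*d[0]+s*d[1],-s*d[0]+c*d[1]])
def fh(f): c,s=np.cos(HY),np.sin(HY); return np.array([c*f[0]+s*f[1],-s*f[0]+c*f[1],f[2]])
def rep(t=''):
    o=observe(); print(t,'t',round(o['time_s'],2),'h',np.round(hx(o['eef_pos']),2),'z',round(o['eef_pos'][2]*1e3,2),'F',np.round(fh(o['ft_force']),2),'op',round(o['opening']*1e3,2)); return o
DZ=62.5
E
python3 - <<'E'
from g import *
L=W(-33.8,-3.6); yaw=HY+np.radians(62)
movep([*L,.165],[pi,0,yaw])
move_l([*L,.110],feed=.08); hold(.2)
rep('above')
r=move_l([*L,.085],feed=.012,max_force=3)
o=rep(f'down {r}'); hold(.1); rep()
z=o['eef_pos'][2]
snap('side');snap('top')
E
```

```text
above t 7.22 h [-33.34  -3.82] z 110.64 F [ 0.15  0.45 -0.51] op 17.25
down True t 8.82 h [-33.77  -3.61] z 88.42 F [-0.48  0.05  4.84] op 17.29
 t 8.92 h [-33.75  -3.62] z 88.42 F [-0.95 -0.    6.19] op 17.3
```

Floor contact at 88.4 mm matches the predicted 88.5 mm. Now I'll raise slightly and feel for the end face.

```bash
python3 - <<'E'
from g import *
L=W(-33.8,-3.6)
move_l([*L,.0890],feed=.01); hold(.15); o=rep('raised'); 
A=W(-29.6,18)
r=move_l([*A,.0890],feed=.010,max_force=1.5); rep(f'feel {r}'); hold(.1); rep()
E
```

```text
raised t 9.49 h [-34.1   -3.45] z 88.64 F [ 0.16  0.02 -0.62] op 17.42
feel True t 11.22 h [-30.46  15.49] z 88.61 F [-1.06 -1.13 -0.23] op 17.7
 t 11.32 h [-30.54  15.54] z 88.49 F [ 1.21 -1.28  2.36] op 17.4
```

The end face was found with the shank centre at (-30.5, 15.5), which puts the free end at about 149°, within the given range. I'll back off slightly and lift with a force-yielding loop.

```bash
cat > lift.py <<'E'
from g import *
d=np.array([np.cos(np.radians(62)),np.sin(np.radians(62))])
m=np.array([.32,-.95])
F0=np.array([.15,.1,-.55])
def F():
    f=np.mean([fh(observe()['ft_force']) for _ in range(3)],0); return f-F0
def go(c,z,feed=.01,mf=5): return move_l([*W(*c),z/1e3],feed=feed,max_force=mf)
E
python3 - <<'E'
from lift import *
c=np.array([-30.5,15.5])-.8*d; z=89.1
go(c,z,.01,None); hold(.1); rep('backed')
z0=z; 
for k in range(9):
    z+=.4
    if z-z0>1.4: c=c+m*.28
    s=go(c,z,.008); f=F(); o=observe()
    print(round(o['time_s'],2),'z',round(z,1),round(o['eef_pos'][2]*1e3,2),'c',np.round(c,2),'F',np.round(f,2),'push',round(-f[:2]@d,2),s)
    if np.linalg.norm(f)>10: print('high');break
    if -f[:2]@d>1.5: c=c-d*.4
np.save('c.npy',[*c,z])
E
```

```text
backed t 11.71 h [-31.15  14.99] z 88.81 F [-0.05 -0.01 -0.81] op 17.65
11.96 z 89.5 89.46 c [-30.88  14.79] F [ 0.14 -0.15  0.01] push 0.07 False
12.21 z 89.9 89.88 c [-30.88  14.79] F [-0.1   0.36 -0.13] push -0.27 False
12.46 z 90.3 90.27 c [-30.88  14.79] F [-0.94 -0.85 -1.15] push 1.2 False
12.71 z 90.7 90.73 c [-30.79  14.53] F [ 0.   -0.08 -0.54] push 0.07 False
12.96 z 91.1 91.13 c [-30.7   14.26] F [ 0.4   0.39 -1.43] push -0.53 False
13.21 z 91.5 91.52 c [-30.61  14.  ] F [-1.47 -0.71 -1.47] push 1.32 False
13.46 z 91.9 91.86 c [-30.52  13.73] F [-0.07 -0.06 -0.15] push 0.08 False
13.71 z 92.3 92.24 c [-30.43  13.46] F [-1.05 -0.36 -0.91] push 0.81 False
13.96 z 92.7 92.62 c [-30.34  13.2 ] F [-0.45  0.15 -1.21] push 0.08 False
```

```bash
python3 - <<'E'
from lift import *
f=[]
for _ in range(10): hold(.02); f.append(fh(observe()['ft_force']))
print('meanF-F0',np.mean(f,0)-F0,'sd',np.std(f,0)); rep()
im,dd=snap('side'); z=load('side')
Ti=np.linalg.inv(z['T']); rv,_=cv2.Rodrigues(Ti[:3,:3])
u,v=cv2.projectPoints(np.array([[*W(-28,14),.035]]),rv,Ti[:3,3],z['K'],z['D'])[0].ravel().astype(int); print(u,v)
c=cv2.resize(z['im'][v-24:v+24,u-32:u+32,::-1],(800,600),interpolation=cv2.INTER_CUBIC)
cv2.imwrite('pics/free.png',np.clip(c*1.6,0,255).astype(np.uint8))
E
```

```text
meanF-F0 [-0.89048569  0.34749613 -1.15703007] sd [0.39711796 0.34284989 0.4872115 ]
 t 14.12 h [-30.41  13.23] z 92.65 F [-0.81  0.28 -1.72] op 17.53
356 244
```

View pics/free.png

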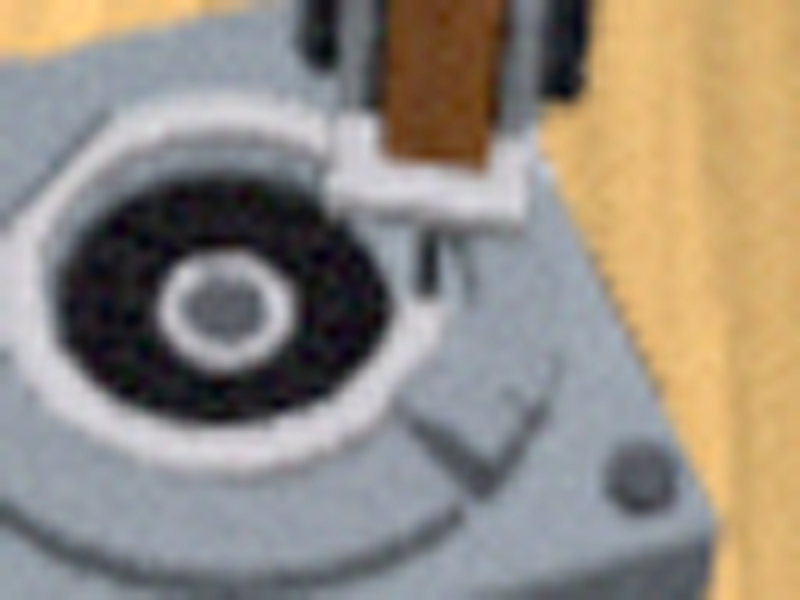

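The crop shows the shank at (425,270) standing against the ring's free end, with the toe under it. I'll check the overlap by advancing until contact, then continue the lift.

```bash
python3 - <<'E'
from lift import *
c0=np.load('c.npy'); c=c0[:2]; z=c0[2]
r=go(c+4*d,z,.008,1.5); o=rep(f'adv {r}'); p=hx(o['eef_pos']); a=(p-c)@d; print('advance',a,'proj of contact vs first', (p-np.array([-30.5,15.5]))@d)
c=p-d*.8; go(c,z,.01,None)
for k in range(12):
    z+=.4; c=c+m*.15
    s=go(c,z,.008); f=F(); o=observe()
    print(round(o['time_s'],2),'z',round(z,1),round(o['eef_pos'][2]*1e3,2),'c',np.round(c,2),'F',np.round(f,2),'push',round(-f[:2]@d,2),s)
    if np.linalg.norm(f)>10: print('high');break
    if -f[:2]@d>1.5: c=c-d*.4
np.save('c.npy',[*c,z])
E
```

```text
adv True t 14.47 h [-30.41  14.33] z 92.03 F [-1.1  -0.44 -0.51] op 17.36
advance 0.9652658498289781 proj of contact vs first -0.991530596220172
15.05 z 93.1 92.94 c [-30.74  13.48] F [-0.28  1.03 -1.19] push -0.77 False
15.3 z 93.5 93.36 c [-30.69  13.34] F [-0.34  0.42 -3.63] push -0.21 False
15.55 z 93.9 93.75 c [-30.65  13.2 ] F [ 0.04 -0.16 -3.36] push 0.12 False
15.8 z 94.3 94.18 c [-30.6   13.06] F [-0.06  0.13 -4.24] push -0.09 False
16.05 z 94.7 95.21 c [-30.55  12.91] F [-1.58 -1.14  0.07] push 1.75 False
16.3 z 95.1 95.44 c [-30.69  12.42] F [-0.78  1.6  -0.65] push -1.05 False
16.55 z 95.5 95.62 c [-30.64  12.27] F [ 0.09 -0.12 -1.01] push 0.06 False
16.8 z 95.9 95.9 c [-30.59  12.13] F [-0.13 -0.21 -0.28] push 0.24 False
17.05 z 96.3 96.3 c [-30.55  11.99] F [ 0.63 -0.24  0.08] push -0.08 False
17.3 z 96.7 96.66 c [-30.5   11.85] F [-0.34  0.46 -0.7 ] push -0.24 False
17.55 z 97.1 97.04 c [-30.45  11.7 ] F [ 0.25  1.26 -1.69] push -1.23 False
17.8 z 97.5 97.47 c [-30.4   11.56] F [-1.97  1.21 -0.71] push -0.15 False
```

The force peaked at about 4 N near lift 5 mm and then fell. That means either the cam slope ended (limb flexed in) or the toe slipped. Averaging the force and feeling forward for the end face will tell which.

```bash
cat >> lift.py <<'E'
def Fa(n=6):
    f=[]
    for _ in range(n): hold(.02); f.append(fh(observe()['ft_force']))
    return np.mean(f,0)-F0
E
python3 - <<'E'
from lift import *
c0=np.load('c.npy'); c=c0[:2]; z=c0[2]
print(Fa(8)); rep()
r=go(c+2.5*d,z,.008,1.5); o=rep(f'adv {r}'); p=hx(o['eef_pos']); print('advance',(p-c)@d,'proj',(p-np.array([-30.5,15.5]))@d); print(Fa(5))
im,dd=snap('side'); z=load('side')
Ti=np.linalg.inv(z['T']); rv,_=cv2.Rodrigues(Ti[:3,:3])
u,v=cv2.projectPoints(np.array([[*W(-28,14),.035]]),rv,Ti[:3,3],z['K'],z['D'])[0].ravel().astype(int)
c=cv2.resize(z['im'][v-24:v+24,u-32:u+32,::-1],(800,600),interpolation=cv2.INTER_CUBIC)
cv2.imwrite('pics/free2.png',np.clip(c*1.6,0,255).astype(np.uint8))
E
```

```text
[-0.48311988  0.28047523 -0.96602986]
 t 17.93 h [-30.44  11.56] z 97.47 F [-0.48  0.35 -1.16] op 18.04
adv True t 18.18 h [-30.53  12.42] z 96.98 F [-0.84 -0.52 -1.82] op 17.42
advance 0.6940834372582314 proj -2.7368719225860434
[-0.11445663 -0.11839505  0.00450325]
```

View pics/free2.png

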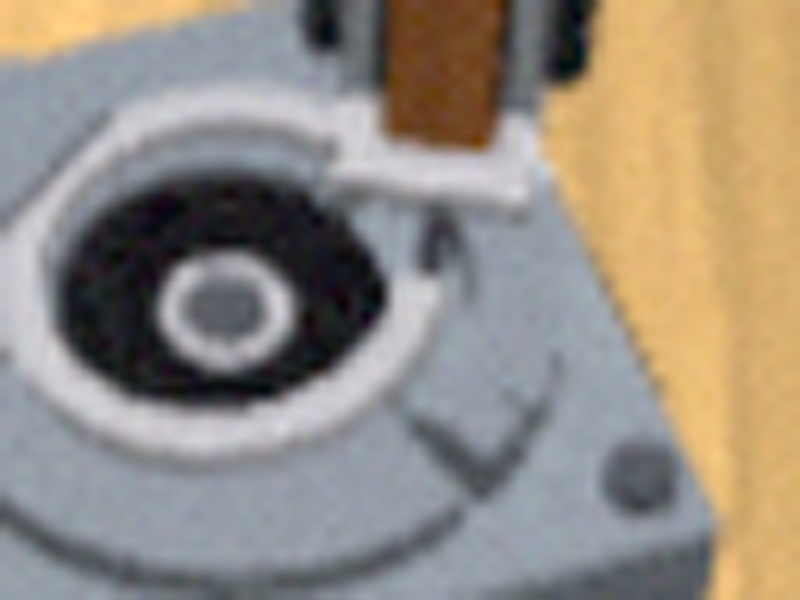

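The end, now at (420,280), is visibly higher and drawn inward, and it touches the shank, so the limb is still on the toe. I'll continue straight up.

```bash
python3 - <<'E'
from lift import *
z=np.load('c.npy')[2]
p=np.array([-30.5,15.5])-2.74*d; c=hx(observe()['eef_pos'])-d*.4
go(c,z,.01,None)
for k in range(14):
    z+=.4
    s=go(c,z,.01); f=Fa(3); o=observe()
    print(round(o['time_s'],2),'z',round(z,1),round(o['eef_pos'][2]*1e3,2),'F',np.round(f,2),'push',round(-f[:2]@d,2),s)
    if np.linalg.norm(f)>9: print('high');break
    if -f[:2]@d>1.5: c=c-d*.3
    if z>101.7: break
np.save('c.npy',[*c,z])
E
```

```text
18.89 z 97.9 97.78 F [-0.08 -0.52 -1.42] push 0.5 False
19.19 z 98.3 98.22 F [-0.56 -0.53 -1.71] push 0.74 False
19.49 z 98.7 98.89 F [-0.27 -0.52 -0.12] push 0.59 False
19.79 z 99.1 99.17 F [-0.06  0.46 -0.36] push -0.37 False
20.09 z 99.5 99.49 F [-0.22  0.18 -0.56] push -0.05 False
20.39 z 99.9 99.87 F [-0.04 -0.43 -0.49] push 0.4 False
20.69 z 100.3 100.3 F [-0.19  0.18 -0.48] push -0.07 False
20.99 z 100.7 100.71 F [ 0.03  0.16 -0.21] push -0.16 False
21.29 z 101.1 101.14 F [ 0.02  0.18 -0.44] push -0.17 False
21.59 z 101.5 101.5 F [ 0.13 -0.54 -0.32] push 0.42 False
21.89 z 101.9 101.9 F [-0.13  0.65 -0.81] push -0.51 False
```

```bash
python3 - <<'E'
from lift import *
c0=np.load('c.npy'); c=c0[:2]; z=c0[2]
r=go(c+5*d,z,.010,1.5); o=rep(f'adv {r}'); p=hx(o['eef_pos']); print('advance',(p-c)@d,'proj',(p-np.array([-30.5,15.5]))@d)
c=p-d*.8; go(c,z,.01,None); print('on',Fa(8))
for zz in (100.9,99.9,98.9,97.9,96.9):
    r=go(c,zz,.012,None); print(zz,np.round(Fa(6),2))
rep()
im,dd=snap('side'); z=load('side')
Ti=np.linalg.inv(z['T']); rv,_=cv2.Rodrigues(Ti[:3,:3])
u,v=cv2.projectPoints(np.array([[*W(-28,14),.035]]),rv,Ti[:3,3],z['K'],z['D'])[0].ravel().astype(int)
c=cv2.resize(z['im'][v-24:v+24,u-32:u+32,::-1],(800,600),interpolation=cv2.INTER_CUBIC)
cv2.imwrite('pics/free3.png',np.clip(c*1.6,0,255).astype(np.uint8))
E
```

```text
adv False t 22.54 h [-29.15  16.9 ] z 101.87 F [ 0.41  0.7  -0.16] op 17.64
advance 5.063498799060809 proj 1.871890889619301
on [-0.19774026 -0.12669    -0.33684577]
100.9 [-0.1   0.39 -0.89]
99.9 [ 0.08  0.01 -0.11]
98.9 [-0.32 -0.15 -0.03]
97.9 [ 0.12 -0.02 -0.28]
96.9 [-0.06 -0.51  0.1 ]
 t 24.68 h [-29.55  16.21] z 96.87 F [ 0.68  0.26 -0.57] op 17.35
```

View pics/free3.png

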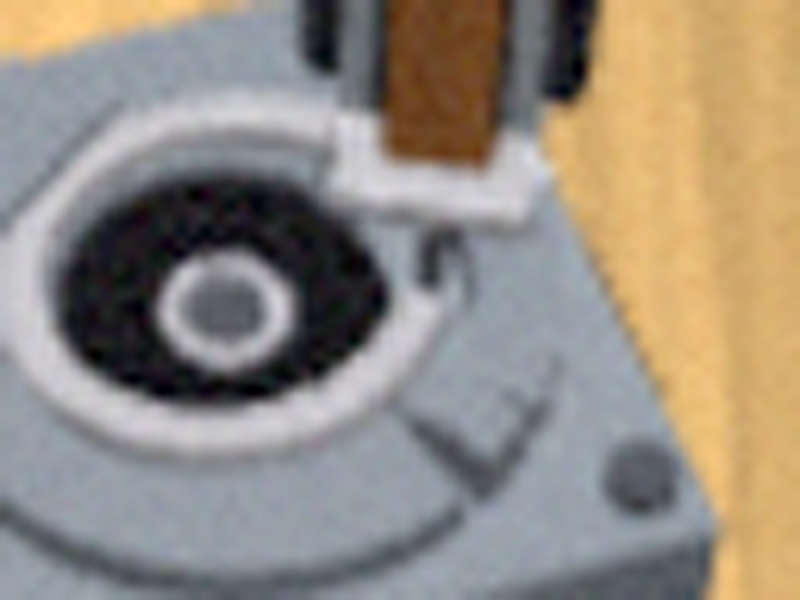

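The limb's end is at (430,290), sprung out and still high, and there is no load on the toe with its top at 37.5 mm, so the ring sits on the catch. I'll withdraw the pick and return it to its rest.

```bash
python3 - <<'E'
from lift import *
c=hx(observe()['eef_pos'])
r=go([-33.2,0],96.9,.03,5); rep(f'back {r}')
r=move_l([*W(-33.2,0),.165],feed=.1,max_force=8); rep(f'up {r}')
movep([.4437,-.2966,.165],[pi,0,1.255])
r=move_l([.4437,-.2966,.078],feed=.08,max_force=6); rep(f'dn {r}')
r=move_l([.4437,-.2966,.064],feed=.02,max_force=3); rep(f'seat {r}')
gripper_to(.045); o=observe(); print(o['eef_pos'],o['opening'])
move_l([.4437,-.2966,.17],feed=.12); rep()
E
```

```text
back False t 25.43 h [-33.23  -0.1 ] z 96.9 F [-0.51 -0.7  -1.08] op 18.09
up False t 26.26 h [-33.6    0.26] z 164.4 F [-0.51  0.95 -1.43] op 17.15
dn False t 28.76 h [-180.25 -299.84] z 78.67 F [-0.2   0.68 -1.02] op 17.47
seat True t 29.27 h [-180.44 -299.4 ] z 68.55 F [0.41 0.31 3.31] op 17.54
[ 0.44303108 -0.29599304  0.06758989] 0.045240533832919726
 t 30.66 h [-180.83 -298.71] z 169.02 F [-0.25  0.05 -0.48] op 45.24
```

The pick seated at the same height as before (68.55 mm). Next I'll look at the ring from both cameras with the arm clear, with angle rays overlaid at the ring's top height.

```bash
python3 - <<'E'
from ov import *
snap('top');snap('side'); t,s=load('top'),load('side')
p=[.4979,.0487,.387]
sets=[(np.array([[r*np.cos(np.radians(a)),r*np.sin(np.radians(a)),.044] for r in(.028,.044)]),p,col,0) for a,col in((140,(0,255,255)),(145,(0,255,0)),(150,(0,0,255)),(155,(255,0,0)))]
sets.append((arc(.038,.044,100,140),p,(0,0,255),0)); sets.append((arc(.03,.044,100,140),p,(0,0,255),0))
X=np.array([[*w([[-.026,.012,.04]],p)[0]]]);C=[]
for z in(t,s):
    u,v=proj(z,X)[0].astype(int); win=(u-20,u+20,v-15,v+15)
    C.append(np.vstack([ov(z,win,sets,400),ov(z,win,[],400)]))
cv2.imwrite('pics/ov2.png',np.hstack(C))
E
```

```text
(no output)
```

View pics/ov2.png

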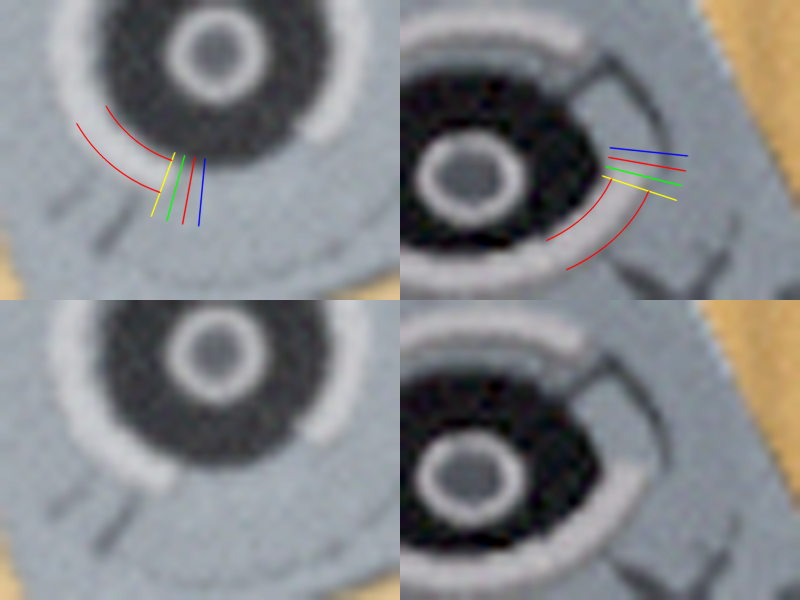

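The end shows at about 145° in the top view and 150° in the side view, so about 147° on average. The limb is up over the catch. I'll pinch it radially over the low rim.

```bash
python3 - <<'E'
from g import *
T=W(-31.1,15.4); yaw=HY+np.radians(142-90)
gripper_to(.020)
movep([*T,.12],[pi,0,yaw])
move_l([*T,.055],feed=.08,max_force=6); hold(.1); rep('above')
r=move_l([*T,.0388],feed=.012,max_force=3); o=rep(f'down {r}')
if r:
    z=o['eef_pos'][2]+.0008; move_l([*T,z],feed=.01); hold(.1); rep('raised')
E
```

```text
above t 33.51 h [-30.5   15.13] z 55.71 F [ 0.79 -0.3   0.03] op 19.95
down False t 35.01 h [-31.01  15.36] z 38.88 F [ 0.08  0.27 -0.3 ] op 20.04
```

```bash
python3 - <<'E'
from g import *
gripper_to(0,f_grip=25); o=rep('closed'); print(o['grasp_force'])
hold(.2); o=rep(); print(o['grasp_force'])
E
```

```text
closed t 35.27 h [-31.04  15.34] z 38.88 F [-0.76  0.09  0.47] op 6.61
24.781523290876066
 t 35.48 h [-31.07  15.38] z 38.83 F [ 0.3  -0.4  -0.33] op 6.54
24.79378099742462
```

```bash
python3 - <<'E'
from g import *
u=np.array([np.cos(np.radians(125)),np.sin(np.radians(125))]); b=np.array([-31.1,15.4])
gripper_to(0,f_grip=35)
z=.0388+.0016
r=move_l([*W(*b),z],feed=.01,max_force=12); o=rep(f'lift {r}'); print(o['grasp_force'])
for k in (2,4,6,8,10.5):
    r=move_l([*W(*(b+k*u)),z+.00015*k],feed=.012,max_force=12); o=rep(f'draw{k} {r}')
    if r: break
E
```

```text
lift False t 36.0 h [-31.19  15.45] z 40.36 F [-1.3  -0.62 -0.46] op 5.78
35.347027600655565
draw2 False t 36.32 h [-32.36  17.16] z 40.65 F [-0.14 -0.76 -0.8 ] op 6.02
draw4 False t 36.63 h [-33.45  18.73] z 41.0 F [-0.74  0.12 -1.55] op 6.1
draw6 False t 36.95 h [-34.59  20.37] z 41.31 F [-1.08 -0.   -0.61] op 6.24
draw8 False t 37.27 h [-35.75  22.02] z 41.59 F [ 0.28 -0.97 -0.54] op 5.75
draw10.5 False t 37.62 h [-37.16  24.07] z 41.98 F [ 0.02 -0.81 -0.79] op 6.32
```

The opening reading scales with grip force, which extrapolates to about 8 mm at zero, so the limb is held. The draw met little resistance, so I'll lift out.

```bash
python3 - <<'E'
from g import *
u=np.array([np.cos(np.radians(125)),np.sin(np.radians(125))]); b=np.array([-31.1,15.4])+10.5*u
r=move_l([*W(*b),.052],feed=.015,max_force=8); o=rep(f'up1 {r}')
if not r:
    r=move_l([*W(*b),.14],feed=.1); hold(.15); o=rep('up'); print(o['grasp_force'])
    for n in('side','top'): snap(n)
    P=pts(load('side')); 
    im1=load('side')['im']; t=load('top')['im']
    z=load('side'); Ti=np.linalg.inv(z['T']); rv,_=cv2.Rodrigues(Ti[:3,:3])
    q,v=cv2.projectPoints(np.array([[*W(-10,10),.12]]),rv,Ti[:3,3],z['K'],z['D'])[0].ravel().astype(int)
    cv2.imwrite('pics/held.png',cv2.resize(np.clip(im1[max(v-60,0):v+60,q-80:q+80,::-1]*1.4,0,255).astype(np.uint8),(800,600)))
E
```

```text
up1 False t 38.44 h [-37.16  24.01] z 51.97 F [-0.15 -0.29 -1.58] op 5.71
up t 39.62 h [-37.68  24.25] z 139.15 F [-0.28 -0.29 -0.79] op 5.91
35.34964886319358
```

```bash
python3 - <<'E'
from g import *
z=load('side'); P=pts(z); im=z['im'].astype(float)
o=observe(); tc=hx(o['eef_pos'])
Q=P.reshape(-1,3); I=im.sum(2).reshape(-1)
h=np.array([hx(q) for q in Q])
m=(Q[:,2]>.10)&(Q[:,2]<.17)&(np.abs(h-[-6,8]).max(1)<50)&(np.linalg.norm(h-tc,axis=1)>16)
X=np.c_[h[m],Q[m,2]*1e3]; print(m.sum())
for r in X[::max(1,len(X)//25)]: print(np.round(r,1),end=' ')
n=np.array([-.788,.616]) # radial dir at 142
s=(X[:,:2]-tc)@n
print('\nradial',np.histogram(s,8)); 
for a,b in((-80,-55),(-55,-40),(-40,-25),(-25,-12)):
    k=(s>a)&(s<b); print(a,b,k.sum(),np.median(X[k],0) if k.any() else '')
E
```

```text
399
[-12.1 -29.3 137.5] [-16.4 -24.  138.8] [ -9.9 -23.1 139. ] [  0.  -23.8 138.8] [-26.3 -12.2 142.1] [-13.  -19.9 135.6] [  6.4 -22.9 136.2] [  2.9 -21.  134.1] [ 18.  -18.3 136.5] [-21.1  20.2 161.9] [-22.   18.9 154.5] [-20.3  18.8 149.4] [ 29.6  -0.9 136.6] [ 28.3   7.3 136.7] [ 26.5  13.7 137.5] [-19.1  38.1 146.1] [-18.8  39.2 144.6] [-12.9  39.4 144.2] [ 17.8  28.2 139.7] [ 25.3  27.7 138.9] [  0.2  38.6 142.4] [ 24.6  31.4 140.2] [ -0.   42.9 144.5] [ 18.5  36.  140.5] [ -6.4  46.7 143.7] [  8.6  45.6 145.2] [ 10.8  41.5 138.3] 
radial (array([89, 68, 54, 55, 40, 56, 32,  5]), array([-71.99046453, -61.09487732, -50.19929011, -39.30370289,
       -28.40811568, -17.51252847,  -6.61694125,   4.27864596,
        15.17423317]))
-80 -55 130 [ 19.35142099 -12.40864439 136.50175325]
-55 -40 79 [ 18.60179375  17.84649548 138.53461307]
-40 -25 72 [  8.66283397  33.55072987 140.5122539 ]
-25 -12 59 [ -2.85889717  41.40873642 143.83418545]
```

The ring is held, tilted about 0.12 rad with its far side low, and centred about (31, -16) mm from the TCP as planned. Now I'll place it.

```bash
python3 - <<'E'
from g import *
yaw=HY+np.radians(52)
off=rot((-.031,.016)); tray=np.array([.4637,.2993]); 
T=tray+off*.8
movep([*T,.13],[pi,0,yaw])
move_l([*T,.035],feed=.08,max_force=6); hold(.1); rep('above')
r=move_l([*T,.008],feed=.015,max_force=2.5); o=rep(f'down {r}')
z=o['eef_pos'][2]
if r: move_l([*T,max(z-.002,.008)],feed=.01,max_force=4)
gripper_to(.022); hold(.2); o=rep('open')
move_l([*T,.14],feed=.1); hold(.1); rep('up')
E
```

```text
above t 42.13 h [ 38.66 257.83] z 35.67 F [-0.37 -0.56 -0.88] op 5.48
down False t 44.08 h [ 38.22 257.8 ] z 8.14 F [0.56 0.6  1.14] op 6.21
open t 44.58 h [ 38.08 257.77] z 7.96 F [-0.44  0.46 -0.65] op 22.17
up t 46.15 h [ 37.59 257.72] z 139.17 F [0.22 0.15 0.2 ] op 21.75
```

```bash
python3 - <<'E'
from ov import *
set_joints([-1.276,.22,1.526,0,1.395,-.126]); hold(.1)
snap('top');snap('side'); t,s=load('top'),load('side'); print(observe()['time_s'])
for z,n in((t,'top'),(s,'side')):
    P=pts(z); I=z['im'].astype(float)
    m=(np.linalg.norm(P[...,:2]-[.4637,.2993],axis=2)<.066)&(I.min(2)>(130 if n=='top' else 150)); 
    if m.sum()>10:
        Q=P[m]; A=np.c_[Q[:,:2]-Q[:,:2].mean(0),np.ones(len(Q))]; k=np.linalg.lstsq(A,Q[:,2],rcond=None)[0]
        c=(Q[:,:2].min(0)+Q[:,:2].max(0))/2; print(n,m.sum(),'ring c',c,'z',np.median(Q[:,2]),'tilt',np.hypot(*k[:2]))
P=pts(t);Q=P[218:272,388:446].reshape(-1,3);m=Q[:,2]>.06;print('pick',Q[m].mean(0),Q[m].max(0))
f=lambda z,win:cv2.resize(z['im'][win[2]:win[3],win[0]:win[1],::-1],(400,300),interpolation=cv2.INTER_CUBIC)
c=np.vstack([np.hstack([f(t,(112,232,187,277)),f(t,(387,447,222,267))]),np.hstack([f(s,(300,440,300,400)),f(s,(325,405,95,155))])])
cv2.imwrite('pics/fin.png',np.clip(c*1.4,0,255).astype(np.uint8))
E
```

```text
49.4833
pick [ 0.44221725 -0.29165896  0.09830565] [ 0.45309657 -0.28397488  0.11335707]
```

View pics/fin.png

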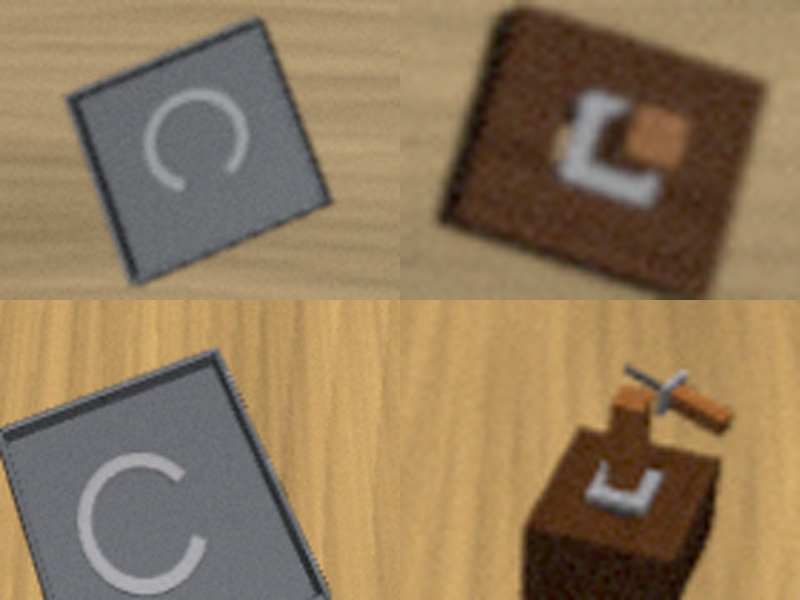

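The ring lies flat in the tray, its centre at (196,140) in the crop and the tray's at about (199,151). The pick stands in its rest, its measured handle position matching the start within 0.5 mm.

```bash
python3 -c "
from plant import *
print(job_done())"
```

```text
the job is handed in; nothing more can be done
None
```

The job is handed in at about 50 s of the 72 s allowed. The free end was lifted over the catch, the pick is back standing in its rest block and the ring lies flat in the grey tray; I saw no sign of any limit being passed, but no verdict was returned.

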